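# Fetch the screwdriver from the locking tool stand

## Robot

A 7-joint arm with a two-finger parallel gripper is mounted at the origin on a cart in front of the work surface, level with it; the furniture and walls round the work are solid. World frame = base frame: x ahead of the robot, y to its left, z up, the work surface at z = 0. Lengths are in m, angles in rad, forces in N, time in s.
With the tool pointing down it reaches from about 0.425 to 0.875 m from the base axis. Payload 4.7 kg.
Tool frame: the origin (TCP) lies at the very end of the fingers, on their centre line; the grasp point (between the pads) lies 19 mm behind it; x points along the fingers, z is the direction in which the jaws open and shut, and the axes are right-handed (so a half turn about x gives the same grasp; the last joint's range is limited). The gripper opens to 87 mm and grips with 3 to 60 N. Pads are 19 mm wide; open, the fingers measure 117 mm over their backs; the gripper's body (75 mm by 190 mm) begins 51 mm behind the grasp point.
Start: joints at [-1.271, 0.321, -0.07, 1.45, 0.023, 1.371, -0.057], TCP at [0.183, 0.624, 0.223] pointing down, gripper open.
Joint ranges: [-2.86, 2.86], [-0.3, 2.09], [-1.38, 1.24], [0.06, 2.45], [-1.56, 4.7], [0.09, 2.05], [-2.69, 2.69]. Speed limits (rad/s): [2.57, 2.57, 3.14, 3.14, 3.14, 3.14, 3.14].

## Interface

Orientations are given as a rotation vector (axis times angle).
In Python, from bench import * gives the robot as it stands.
- The arm moves only by the shell command python3 -m handwheel 'ROWS' [OPENING] [FORCE]. ROWS is JSON, a list of rows, each an object with "xyz": the shift along the world's x, y, z in cm, a list of three; "angular": the turn, a rotation vector about the world's x, y, z in degrees, a list of three. A call has 1 to 5 rows; each row shifts and turns the pose as measured when the row begins; what a row does not reach is not made up. A row lasts 1/12 s, in which the tool goes at most 41.7 mm and 7.16 degrees, less where a joint would pass 70% of its speed; a pose out of reach is approached as far as the arm can. A call with a gripper value outside its range is refused whole. OPENING is the finger opening in cm, from 0 to 8.7, set as the call begins (- or left out, the last holds). The fingers move at their own pace and stop on an object; FORCE is the grip in N (left out, the last holds). Time passes only in rows, so rows that do not move let the fingers close. It gives the time, the measured TCP pose, the force and the opening at its end, in the units of the state.
- get_state(): the state, without advancing time (a new reading comes with each control period).
- get_image(name): name is "scene" or "top" or "wrist"; returns a dict with "pixels" (480x640x3 uint8, blue, green, red), "K" (3x3 intrinsics, pixels), "dist" ([k1, k2, p1, p2, k3] as OpenCV has them; the pictures are not rectified), "cam_to_world" (4x4, takes a point from camera to world coordinates). Camera axes: x right, y down, z forward; pixel columns grow to the right and rows downward; lengths in m; the calibration is good to about 2 mm. A picture is of the moment at which its call begins. There is no depth.
- close_job(): hands the job in, once; it reports no verdict.
The state is a dict: "time": time; "joint_positions": joint angles; "qd": joint speeds; "joint_torque": joint torques, N m; "position": TCP position; "tool_rot": TCP orientation; "ft_force": force on the tool from outside, world axes, zero at the start; "torque": the same for the moment, N m; "grip_width": opening from 0.0 (shut) to 1.0 (fully open).
Only numpy, scipy, OpenCV 4.12 (cv2) and the standard library are available. Lean on these libraries where they do the work, as an engineer would, in place of code of your own. Each camera call takes 0.05 s, during which the arm holds its last target.

## Task

Press the tab at the back of the tool stand down so that the keeper bar over the tools swings fully up. Then pull the screwdriver out of the stand and lay it flat inside the shallow tray, leaving the keeper up. Leave the two awls standing in their holes and do not shift the other things on the bench.

Things in the scene. Friction and masses are not known exactly. Their poses are not given: they have to be found in the camera images.
- tool_stand: metal tool stand fixed to the bench, turned up to 0.25 rad. Origin: middle of its underside; x axis to its back, y to its left, z up. Base 8 mm thick, x -80 to +70 mm, y -100 to +100 mm. In front, on two end legs, a hole plate (see point stand_plate). Two 18 mm posts at x +35, y -78 and +78 mm carry the keeper's pivot (along y) at z 170 mm
- stand_plate (a point): mouth of the middle hole of the stand's hole plate (axes as the stand's; 40 mm in front of its origin, z 120 mm). The plate is 12 mm thick, 60 mm deep (x) and 200 mm wide, with three 13 mm holes at y -60, 0, +60 mm. In each hole hangs a tool, handle above: the handle's lower end rests on the plate. Which tool is in which hole varies
- keeper (a joint): angle of the keeper, a rocking frame of 8 mm rod on the stand. 0: closed, its front bar (y -90 to +90 mm) lies over the tools at x -40, z 225 mm of the stand, the tab behind is up. 0.95 rad: stop, fully open, the bar is straight above the pivot, z 263 mm. Starts at 0 to 0.15. Stiff friction (0.25 N m, 4 N at the tab): it stays where it is left
- keeper_tab (a point): middle of the top of the keeper's ribbed black press tab, 34 x 44 mm, 6 mm thick, behind the pivot on the stand's centre line, 65 mm from the pivot axis. Closed it is 28 mm above the pivot's height and slopes up to the back by 0.4 rad; fully open it is 31 mm below it and slopes down by 0.55 rad
- screwdriver: screwdriver, 206 mm long, the tool with the longest handle: 95 mm, 20 mm wide (own x), 27 mm thick (own z); 111 mm blade, 5 mm thick. About 0.07 kg, mostly handle. y axis along it to the handle end (up in the stand). Origin half way along, on the handle's flat side: centre line at z +13.5 mm, handle y +8 to +103. In the stand its x is along the stand's y within 0.15 rad, its z to the back
- screwdriver_tip (a point): tip of the screwdriver's blade, on its centre line
- screwdriver_end (a point): end of the screwdriver's handle, on its centre line
- awl_1: awl standing in the stand, 146 mm long with a shorter wooden handle (68 mm long, 20 x 25 mm), its top at 188 mm. Origin half way along, 12.5 mm in front of its centre line; y axis up
- awl_2: a second, equal awl
- tray: shallow open tray of painted sheet, fixed to the bench, 250 mm long (its x axis) and 110 mm wide (y), walls 4 mm thick, 16 mm high; turned up to 0.3 rad. Origin: middle of its underside. The stand and the tray may change sides
- tray_in (a point): centre of the tray's inner floor, axes as the tray's
- tape_measure: upright tape measure, 33 x 79 x 65 mm; a bystander, origin at the middle of the underside of its overall extents
- mug: mug, 86 mm across, 88 mm high, its round part centred 17 mm along +y from the origin, its handle towards -y; a bystander, origin at the middle of the underside of its overall extents
- tape_clear: roll of clear tape lying flat, 102 mm across, 50 mm high; a bystander, origin at the middle of the underside of its overall extents
- label_roll: label roll lying flat, 73 mm across, 36 mm high; a bystander, origin at the middle of the underside of its overall extents
- stretch_roll: roll of stretch film standing upright, 119 mm high, 68 mm across, with a loose flap; the roll is centred 24 mm along -x and 18 mm along -y from the origin; a bystander, origin at the middle of the underside of its overall extents
- putty_tin: flat round tin, 62 mm across, 23 mm high; a bystander, origin at the middle of the underside of its overall extents
- pliers: pliers lying flat, 178 mm long, 12 mm high; a bystander, origin at the middle of the underside of its overall extents

How it is judged:
On the way, in this order (a step that is already met when the one before it is completed fails the run):
1. the gripper, at the tab, has tipped the keeper fully up (at least 0.85 rad) while the screwdriver still stands in the stand (value of joint keeper above 0.85 rad and distance between the grasp point and keeper_tab below 0.08 m and distance of screwdriver from where it was at the start of the episode below 0.02 m), for 0.1 s.
2. the screwdriver is drawn right out of its hole, its tip above the plate, with the keeper up (z of screwdriver_tip in the frame of tool_stand above 0.122 m and value of joint keeper above 0.8 rad), for 0.1 s.
At the end, for the whole second after the job is handed in: the screwdriver lies at rest in the tray, both its ends within the tray's walls and less than 25 mm above its floor; the keeper is up (over 0.8 rad); both awls are within 30 mm of where they stood (x of screwdriver_tip in the frame of tray_in between -0.123 and 0.123 m and y of screwdriver_tip in the frame of tray_in between -0.053 and 0.053 m and z of each of screwdriver_tip, screwdriver_end in the frame of tray_in below 0.025 m and x of screwdriver_end in the frame of tray_in between -0.123 and 0.123 m and y of screwdriver_end in the frame of tray_in between -0.053 and 0.053 m and linear speed of screwdriver below 0.02 m/s and angular speed of screwdriver below 0.2 rad/s and value of joint keeper above 0.8 rad and distance of each of awl_1, awl_2 from where it was at the start of the episode below 0.03 m); the robot touches nothing.
It fails at once if an awl is pulled out or knocked (moved more than 30 mm) (distance of any of awl_1, awl_2 from where it was at the start of the episode above 0.03 m).
It fails at once if another thing on the bench is shifted more than 30 mm (distance of any of tape_measure, mug, stretch_roll, putty_tin from where it was at the start of the episode above 0.03 m).
It also fails if it takes over 54 s, if anything falls off the work surface, if the arm or the gripper's body presses on something with over 40 N, if the wrist force passes 120 N, or if a joint passes its speed limit or range.

## Working session

There is one attempt and no reset: what is moved stays moved. The work goes in short steps, Python scripts to look and compute and a shell command to move; the robot and the scene stay as the last step left them, time stands still between calls to the robot, and variables do not carry over. Pictures are saved under pics/ and viewed, and the job is handed in when it is done.

```bash
ls; mkdir -p pics
python3 - <<'E'
from bench import *
import cv2
s=get_state();print({k:s[k] for k in('time','position','tool_rot','ft_force','grip_width')})
for n in('scene','top','wrist'):
    d=get_image(n);cv2.imwrite(f'pics/{n}0.png',d['pixels']);print(n,d['K'],d['dist'],d['cam_to_world'])
E
```

```text
pics
{'time': 0.0, 'position': array([0.18315521, 0.6230676 , 0.22143207]), 'tool_rot': array([-0.99742291,  1.33248711,  0.99530348]), 'ft_force': array([-0.4308782 , -0.01867652,  0.06513036]), 'grip_width': 0.9964914312076278}
scene [[502.68117812   0.         317.76916157]
 [  0.         502.68117812 240.92002691]
 [  0.           0.           1.        ]] [-0.04419364  0.          0.          0.          0.        ] [[ 0.77561668 -0.30292255  0.55376592 -0.23839405]
 [-0.63105911 -0.39095289  0.6700151  -0.84283129]
 [ 0.01353371 -0.86913392 -0.49439162  0.87182622]
 [ 0.          0.          0.          1.        ]]
top [[459.48754642   0.         318.85479068]
 [  0.         459.48754642 244.25446366]
 [  0.           0.           1.        ]] [-0.1099861  0.         0.         0.         0.       ] [[-0.04468271 -0.97055112  0.23671497  0.31683555]
 [-0.99899525  0.0442295  -0.00722736  0.1145294 ]
 [-0.00345526 -0.23680007 -0.97155226  1.18317906]
 [ 0.          0.          0.          1.        ]]
wrist [[432.34523662   0.         317.57103507]
 [  0.         432.34523662 240.4146725 ]
 [  0.           0.           1.        ]] [-0.04398458  0.          0.          0.          0.        ] [[ 0.28255507  0.93029726  0.23390092  0.11933271]
 [ 0.95924966 -0.2736067  -0.07056528  0.64220455]
 [-0.00164983  0.24430795 -0.96969629  0.3843778 ]
 [ 0.          0.          0.          1.        ]]
```

View pics/scene0.png

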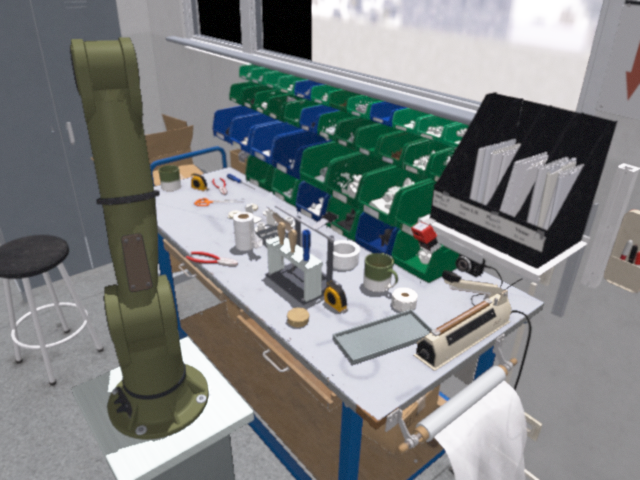

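View pics/top0.png

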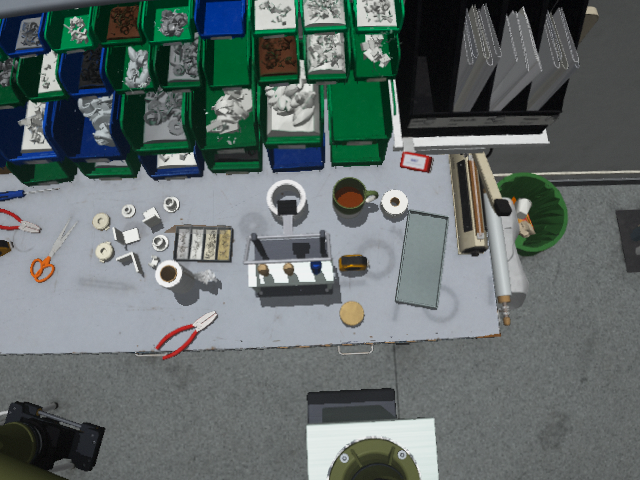

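View pics/wrist0.png

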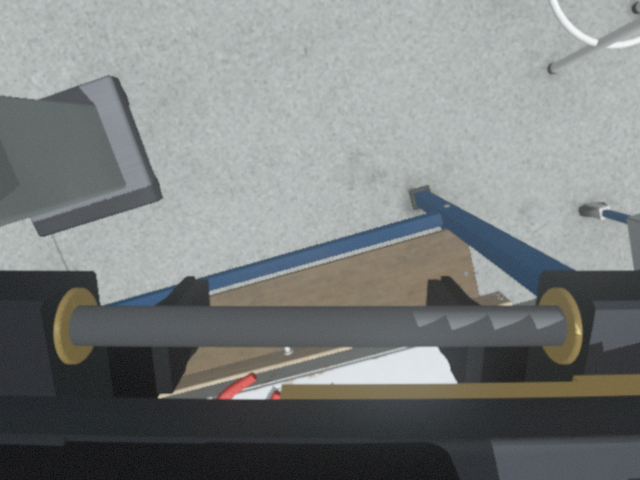

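```bash
cat > h.py <<'E'
from bench import *
import cv2,numpy as np
from scipy.spatial.transform import Rotation as R
def ray(d,uv):
    p=cv2.undistortPoints(np.array([[uv]],float),d['K'],np.array(d['dist']))[0,0]
    T=np.array(d['cam_to_world']);v=T[:3,:3]@np.array([p[0],p[1],1]);return T[:3,3],v/np.linalg.norm(v)
def onz(d,uv,z):
    o,v=ray(d,uv);return o+v*(z-o[2])/v[2]
def proj(d,P):
    T=np.linalg.inv(np.array(d['cam_to_world']));P=np.atleast_2d(P)
    return cv2.projectPoints(P.astype(float),cv2.Rodrigues(T[:3,:3])[0],T[:3,3],d['K'],np.array(d['dist']))[0][:,0]
def tri(pairs):
    A=np.zeros((3,3));b=np.zeros(3)
    for d,uv in pairs:
        o,v=ray(d,uv);M=np.eye(3)-np.outer(v,v);A+=M;b+=M@o
    X=np.linalg.solve(A,b);return X,[np.round(np.linalg.norm((np.eye(3)-np.outer(v,v))@(X-o))*1000,1) for o,v in[ray(d,uv) for d,uv in pairs]]
def crop(d,u0,v0,u1,v1,k,name,pts=None):
    im=cv2.resize(d['pixels'][v0:v1,u0:u1],None,fx=k,fy=k,interpolation=cv2.INTER_CUBIC)
    for p in (pts if pts is not None else []):
        cv2.circle(im,(int((p[0]-u0+.5)*k),int((p[1]-v0+.5)*k)),3,(255,0,255),1)
    cv2.imwrite('pics/'+name,im)
def st():
    s=get_state();p=s['position'];r=R.from_rotvec(s['tool_rot']).as_matrix()
    print('t',round(s['time'],2),'p',np.round(p,4),'x',np.round(r[:,0],3),'z',np.round(r[:,2],3),'F',np.round(s['ft_force'],1),'g',round(s['grip_width'],3),'q',np.round(s['joint_positions'],2));return s
E
python3 - <<'E'
from h import *
d=get_image('top');crop(d,230,170,450,330,3.6,'t1.png')
d=get_image('scene');crop(d,220,190,450,370,3.4,'s1.png')
E
```

```text
(no output)
```

View pics/t1.png

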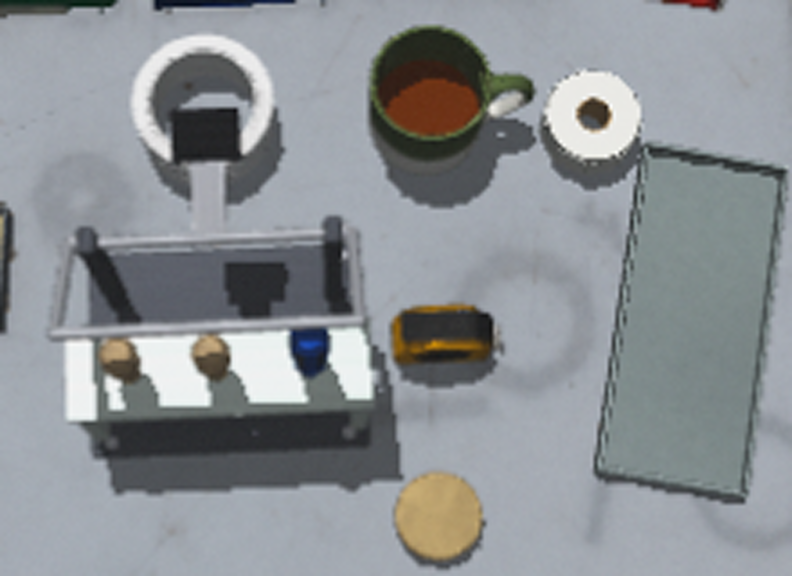

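View pics/s1.png

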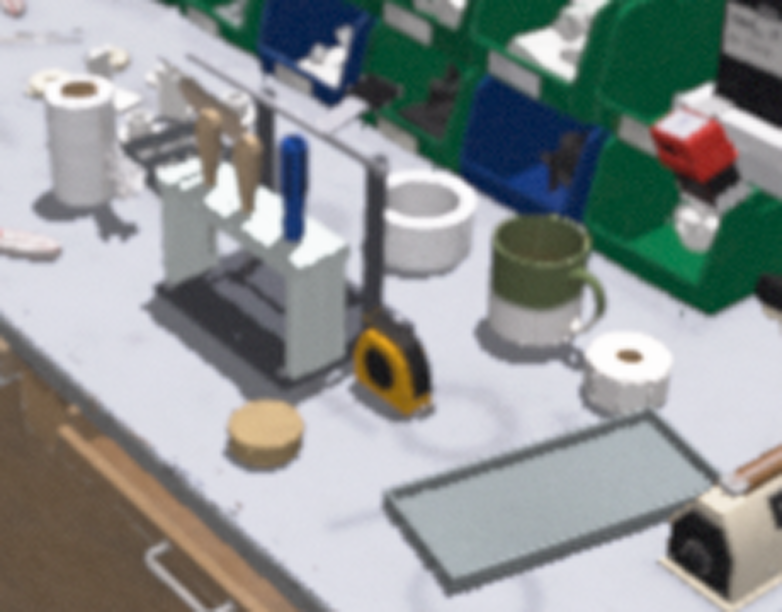

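```bash
cat > geo.py <<'E'
from h import *
E
python3 - <<'E'
from h import *
d=get_image('top');s=get_image('scene')
c=lambda x,y:(230+x/3.6-.5,170+y/3.6-.5)
sc=lambda x,y:(220+x/3.4-.5,190+y/3.4-.5)
L=onz(d,c(67,420),.12);Rr=onz(d,c(373,405),.12)
print(L,Rr,np.linalg.norm(L-Rr))
# scene: front corners
L2=onz(s,sc(160,180),.12);R2=onz(s,sc(290,264),.12);R3=onz(s,sc(347,242),.12)
print('scene',L2,R2,R3,np.linalg.norm(L2-R2),np.linalg.norm(R3-R2))
# pivot/post tops approx, tab corners
for n,a,b in [('scrtop',c(312,338),sc(293,140)),('awlm',c(210,343),sc(248,140)),('awlL',c(118,346),sc(208,115)),('tab',c(207,135),sc(372,90)),('tabB',c(207,110),sc(378,78)),('postR',c(333,222),sc(376,160))]:
    print(n,tri([(d,a),(s,b)]))
T=np.array([onz(d,c(*p),.016) for p in[(645,147),(786,170),(745,500),(597,473)]])
print('tray',T,T.mean(0),[np.linalg.norm(T[i]-T[i-1]) for i in range(4)])
for n,p,z in[('tapem',(443,325),.065),('mug',(428,90),.088),('putty',(440,515),.023),('label',(592,112),.036),('clear',(203,100),.05)]: print(n,onz(d,c(*p),z))
E
```

```text
[0.48259981 0.27643973 0.12      ] [0.48367377 0.07740052 0.12      ] 0.19904210024372967
scene [0.47631586 0.26310522 0.12      ] [0.48258704 0.0841277  0.12      ] [0.54082832 0.08176756 0.12      ] 0.17908735022952474 0.05828907650289348
scrtop (array([0.5106881 , 0.11535062, 0.21230892]), [np.float64(0.7), np.float64(0.7)])
awlm (array([0.51453299, 0.17913094, 0.18397818]), [np.float64(2.4), np.float64(2.4)])
awlL (array([0.51459223, 0.23618389, 0.18415463]), [np.float64(3.1), np.float64(3.1)])
tab (array([0.64752738, 0.17624049, 0.19127317]), [np.float64(1.4), np.float64(1.4)])
tabB (array([0.65832524, 0.1767556 , 0.20046578]), [np.float64(4.3), np.float64(4.3)])
postR (array([0.59031347, 0.10018705, 0.17398231]), [np.float64(3.1), np.float64(3.1)])
tray [[ 0.68354129 -0.1382132   0.016     ]
 [ 0.66125128 -0.24228797  0.016     ]
 [ 0.41941687 -0.18615123  0.016     ]
 [ 0.44392411 -0.08222879  0.016     ]] [ 0.55203339 -0.1622203   0.016     ] [np.float64(0.24607040997437668), np.float64(0.10643496799082812), np.float64(0.24826440331590274), np.float64(0.1067730255859643)]
tapem [0.54578993 0.0243101  0.065     ]
mug [0.70939143 0.02614862 0.088     ]
putty [0.41913791 0.03123163 0.023     ]
label [ 0.70578081 -0.09731943  0.036     ]
clear [0.72284747 0.1863685  0.05      ]
```

```bash
python3 -m handwheel '[{"xyz":[0,0,4],"angular":[0,0,-7]},{"xyz":[0,-1,4],"angular":[0,0,-7]},{"xyz":[2,-2,2],"angular":[0,0,-7]},{"xyz":[2,-2,0],"angular":[0,0,-7]},{"xyz":[2,-2,0],"angular":[0,0,-7]}]' 0 20; python3 -m handwheel '[{"xyz":[2.5,-2.5,0],"angular":[0,0,-7]},{"xyz":[2.5,-2.5,0],"angular":[0,0,-7]},{"xyz":[2.5,-2.5,0],"angular":[0,0,-7]},{"xyz":[2.5,-2.5,0],"angular":[0,0,-7]},{"xyz":[2.5,-2.5,0],"angular":[0,0,-7]}]'; python3 -c "
from h import *
st()"
```

```text
time: 0.77
position: [0.2355, 0.5535, 0.3219]
tool_rot: [-0.52, 1.519, 0.526]
ft_force: [0.0, 0.3, -0.7]
grip_width: 0.708
time: 1.18
position: [0.3626, 0.4248, 0.3246]
tool_rot: [-0.021, 1.578, 0.041]
ft_force: [0.4, -0.1, -0.4]
grip_width: 0.326
t 1.18 p [0.3626 0.4248 0.3246] x [-0.008  0.013 -1.   ] z [ 0.999  0.04  -0.007] F [ 0.4 -0.1 -0.4] g 0.326 q [-1.09  0.09  0.2   1.53 -0.03  1.52 -0.85]
```

```bash
python3 -m handwheel '[{"xyz":[2.2,-1.9,0],"angular":[0,0,-7.1]},{"xyz":[2.2,-1.9,0],"angular":[0,0,-7.1]},{"xyz":[2.2,-1.9,0],"angular":[0,0,-7.1]},{"xyz":[2.2,-1.9,0],"angular":[0,0,-7.1]},{"xyz":[2.2,-1.9,0],"angular":[0,0,-7.1]}]'; python3 -m handwheel '[{"xyz":[2.2,-1.9,0],"angular":[0,0,-7.1]},{"xyz":[2.2,-1.9,0],"angular":[0,0,-7.1]},{"xyz":[2.2,-1.9,0],"angular":[0,0,-7.1]},{"xyz":[2.2,-1.9,0],"angular":[0,0,-7.1]},{"xyz":[2.2,-1.9,0],"angular":[0,0,-7.1]}]';  python3 -m handwheel '[{"xyz":[2.2,-1.9,0],"angular":[0,0,-7.1]},{"xyz":[2.2,-1.9,0],"angular":[0,0,-7.1]},{"xyz":[0,0,0],"angular":[0,0,0]}]'; python3 -c "
from h import *
st()
d=get_image('wrist');cv2.imwrite('pics/w1.png',d['pixels']);print(d['cam_to_world'])
d=get_image('scene');crop(d,200,150,450,350,3.2,'s2.png')"
```

```text
time: 1.6
position: [0.4787, 0.3215, 0.3264]
tool_rot: [0.472, 1.523, -0.445]
ft_force: [-0.0, 0.4, 0.3]
grip_width: 0.021
time: 2.02
position: [0.5933, 0.2208, 0.3278]
tool_rot: [0.955, 1.354, -0.923]
ft_force: [0.5, 1.0, -0.3]
grip_width: 0.004
time: 2.27
position: [0.6425, 0.1741, 0.3275]
tool_rot: [1.149, 1.241, -1.121]
ft_force: [-1.3, -1.1, -0.2]
grip_width: 0.005
t 2.27 p [0.6425 0.1741 0.3275] x [ 0.02   0.004 -1.   ] z [ 0.097 -0.995 -0.002] F [-1.3 -1.1 -0.2] g 0.005 q [-0.73  0.34  0.58  1.27 -0.19  1.56 -1.65]
[[ 0.0966842  -0.9702335  -0.22203405  0.70459107]
 [-0.99531318 -0.09468672 -0.01964935  0.17996125]
 [-0.00195921  0.2228932  -0.9748409   0.49160245]
 [ 0.          0.          0.          1.        ]]
```

View pics/w1.png

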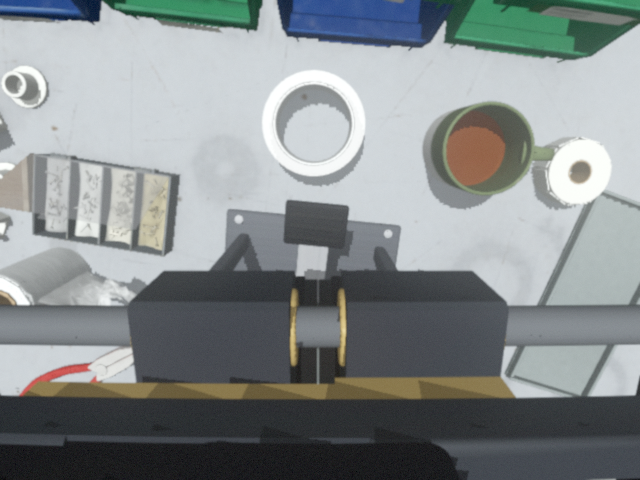

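View pics/s2.png

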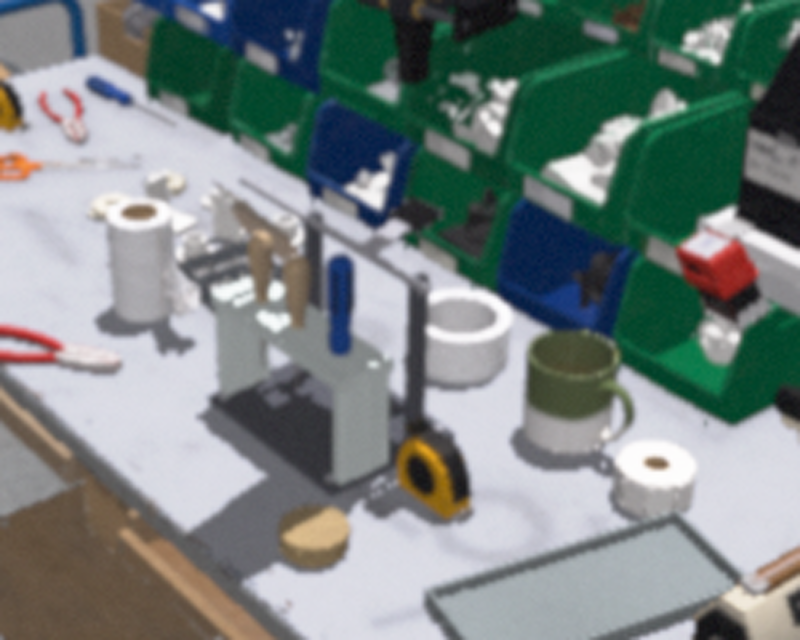

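Run:
```python
from h import *
d=get_image('wrist')
a=onz(d,(228,210),.008);b=onz(d,(400,226),.008);print(a,b,a-b,np.linalg.norm(a-b),(a+b)/2)
t=get_image('top');c=(230+207/3.6-.5,170+135/3.6-.5)
for z in(.19,.2): print(onz(d,(318,222),z), onz(d,(289,201),z),onz(d,(349,207),z))
```

```text
[0.61495032 0.28099266 0.008     ] [0.61791125 0.08464211 0.008     ] [-0.00296093  0.19635055  0.        ] 0.19637286942425536 [0.61643078 0.18281739 0.008     ]
[0.64609045 0.18075256 0.19      ] [0.6587735  0.20261472 0.19      ] [0.65913952 0.16022763 0.19      ]
[0.64794762 0.18090047 0.2       ] [0.66021032 0.20203807 0.2       ] [0.66056421 0.16105577 0.2       ]
```

```bash
python3 -m handwheel '[{"xyz":[0.9,0.5,-2],"angular":[0,0,-5]},{"xyz":[0,0,-4],"angular":[0,0,0]},{"xyz":[0,0,-3],"angular":[0,0,0]},{"xyz":[0,0,-1.5],"angular":[0,0,0]},{"xyz":[0,0,0],"angular":[0,0,0]}]';python3 -c "
from h import *
st()
d=get_image('wrist');crop(d,150,120,450,350,2.6,'w2.png')
d=get_image('scene');crop(d,200,150,450,350,3.2,'s3.png')"
```

```text
time: 2.88
position: [0.6435, 0.198, 0.2234]
tool_rot: [1.203, 1.224, -1.153]
ft_force: [-0.2, -0.3, 0.6]
grip_width: 0.005
t 2.88 p [0.6435 0.198  0.2234] x [ 0.023  0.019 -1.   ] z [ 0.041 -0.999 -0.018] F [-0.2 -0.3  0.6] g 0.005 q [-0.75  0.38  0.56  1.43 -0.22  1.36 -1.72]
```

View pics/s3.png

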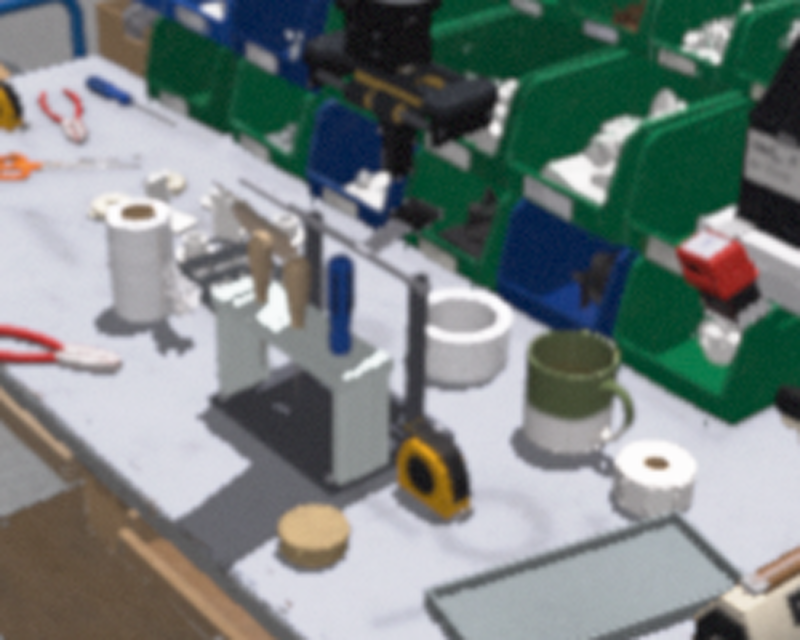

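View pics/w2.png

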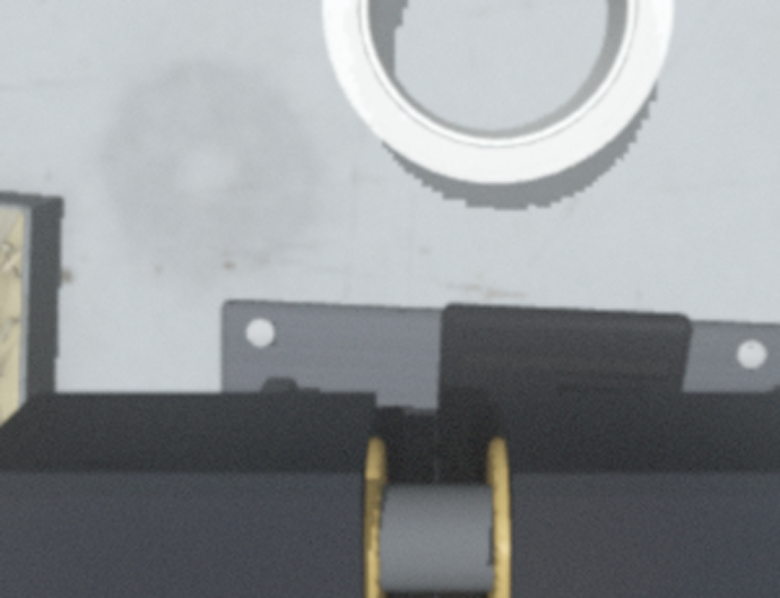

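```bash
python3 -m handwheel '[{"xyz":[0.9,-1.9,0],"angular":[0,0,0]},{"xyz":[0,0,0],"angular":[0,0,0]}]';python3 -c "
from h import *
st()"
```

```text
time: 3.15
position: [0.655, 0.1817, 0.2309]
tool_rot: [1.207, 1.223, -1.141]
ft_force: [-0.2, -2.7, -0.1]
grip_width: 0.007
t 3.15 p [0.655  0.1817 0.2309] x [ 0.032  0.023 -0.999] z [ 0.046 -0.999 -0.021] F [-0.2 -2.7 -0.1] g 0.007 q [-0.73  0.38  0.57  1.41 -0.22  1.37 -1.68]
```

```bash
python3 -m handwheel '[{"xyz":[0,-0.2,-1],"angular":[-1.3,1.8,-2]},{"xyz":[0,0,-1],"angular":[0,0,0]},{"xyz":[0,0,-1],"angular":[0,0,0]},{"xyz":[0,0,-1],"angular":[0,0,0]}]';python3 -c "
from h import *
st()"
```

```text
time: 3.48
position: [0.6595, 0.182, 0.1998]
tool_rot: [1.212, 1.208, -1.184]
ft_force: [0.3, 0.2, -0.6]
grip_width: 0.002
t 3.48 p [0.6595 0.182  0.1998] x [ 0.016  0.007 -1.   ] z [ 0.013 -1.    -0.006] F [ 0.3  0.2 -0.6] g 0.002 q [-0.72  0.43  0.57  1.43 -0.23  1.34 -1.7 ]
```

```bash
python3 -m handwheel '[{"xyz":[-0.8,-0.3,-0.6],"angular":[0,0,0]},{"xyz":[0,0,-0.8],"angular":[0,0,0]},{"xyz":[0,0,-0.8],"angular":[0,0,0]},{"xyz":[0,0,-0.8],"angular":[0,0,0]}]';python3 -c "
from h import *
st()"
```

```text
time: 3.82
position: [0.6549, 0.18, 0.1716]
tool_rot: [1.219, 1.203, -1.171]
ft_force: [-0.4, -0.7, 5.4]
grip_width: 0.004
t 3.82 p [0.6549 0.18   0.1716] x [ 0.029  0.01  -1.   ] z [ 0.016 -1.    -0.01 ] F [-0.4 -0.7  5.4] g 0.004 q [-0.73  0.42  0.56  1.49 -0.24  1.27 -1.7 ]
```

```bash
python3 -m handwheel '[{"xyz":[-0.2,-0.1,-0.8],"angular":[0,0,0]},{"xyz":[-0.2,0,-0.8],"angular":[0,0,0]},{"xyz":[-0.1,0,-0.8],"angular":[0,0,0]}]';python3 -c "
from h import *
st()"
```

```text
time: 4.07
position: [0.6515, 0.1801, 0.1471]
tool_rot: [1.222, 1.201, -1.166]
ft_force: [-0.8, 0.2, 5.4]
grip_width: 0.003
t 4.07 p [0.6515 0.1801 0.1471] x [ 0.034  0.013 -0.999] z [ 0.017 -1.    -0.012] F [-0.8  0.2  5.4] g 0.003 q [-0.73  0.43  0.56  1.53 -0.24  1.21 -1.69]
```

```bash
python3 -m handwheel '[{"xyz":[-0.2,0,-0.5],"angular":[0,0,0]},{"xyz":[-0.1,0,-0.4],"angular":[0,0,0]}]';python3 -m handwheel '[{"xyz":[0,0,-0.4],"angular":[0,0,0]}]';python3 -c "
from h import *
st()
d=get_image('scene');crop(d,200,150,450,350,3.2,'s4.png')
d=get_image('top');crop(d,230,170,450,330,3.6,'t4.png')"
```

```text
time: 4.23
position: [0.65, 0.1802, 0.1399]
tool_rot: [1.225, 1.199, -1.162]
ft_force: [-0.8, -2.1, 30.8]
grip_width: 0.003
time: 4.32
position: [0.652, 0.1803, 0.1392]
tool_rot: [1.229, 1.197, -1.158]
ft_force: [-0.9, -1.2, 16.3]
grip_width: 0.007
t 4.32 p [0.652  0.1803 0.1392] x [ 0.043  0.016 -0.999] z [ 0.017 -1.    -0.015] F [-0.9 -1.2 16.3] g 0.007 q [-0.73  0.43  0.56  1.55 -0.24  1.19 -1.69]
```

View pics/s4.png

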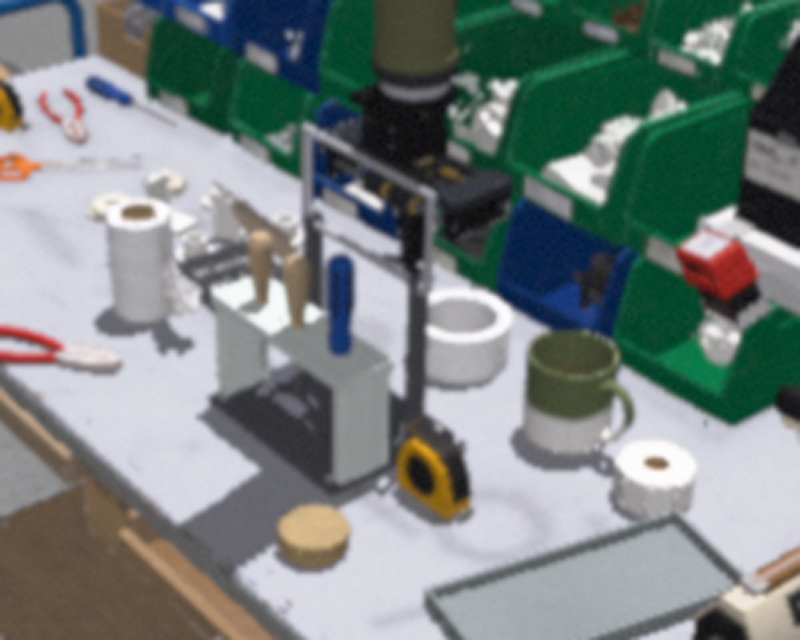

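View pics/t4.png

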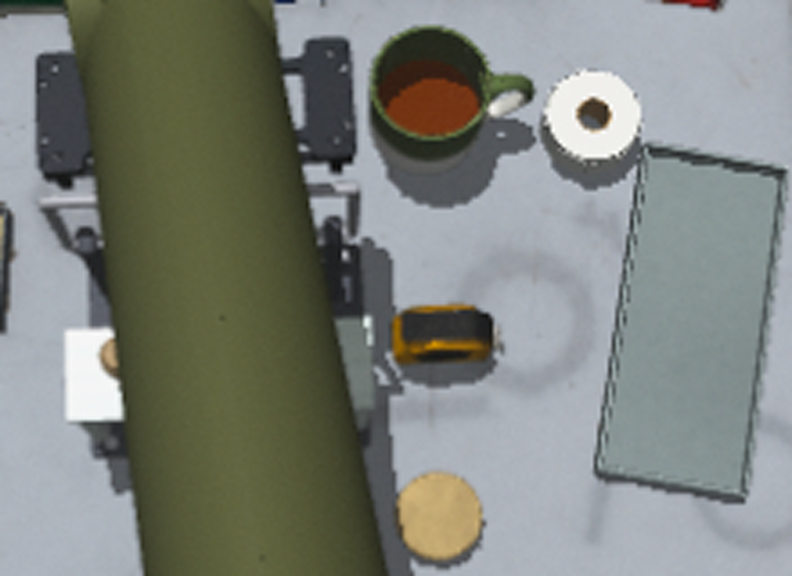

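```bash
python3 -m handwheel '[{"xyz":[0,0,0],"angular":[0,0,0]},{"xyz":[0,0,0],"angular":[0,0,0]}]';python3 -c "
from h import *
st()
d=get_image('scene');p=proj(d,[[.588,.088,.263],[.588,.268,.263]]);print((p-[200,150]+.5)*3.2)"
```

```text
time: 4.58
position: [0.6525, 0.1803, 0.1398]
tool_rot: [1.23, 1.196, -1.156]
ft_force: [0.5, 0.0, 0.4]
grip_width: 0.004
t 4.58 p [0.6525 0.1803 0.1398] x [ 0.045  0.017 -0.999] z [ 0.017 -1.    -0.016] F [0.5 0.  0.4] g 0.004 q [-0.73  0.43  0.56  1.55 -0.24  1.19 -1.69]
[[431.18390614 193.54263941]
 [305.42682055 126.24166206]]
```

```bash
python3 -m handwheel '[{"xyz":[0.3,0,3],"angular":[-1,2.6,0]},{"xyz":[0.2,0,4],"angular":[0,0,0]},{"xyz":[0,0,4],"angular":[0,0,0]},{"xyz":[0,0,4],"angular":[0,0,0]},{"xyz":[0,0,4],"angular":[0,0,0]}]';python3 -m handwheel '[{"xyz":[-3,-1.5,1],"angular":[0,0,0]},{"xyz":[-4,-1.5,0],"angular":[0,0,0]},{"xyz":[-4,-1.5,0],"angular":[0,0,0]},{"xyz":[-3,-1.5,0],"angular":[0,0,0]},{"xyz":[0,0,0],"angular":[0,0,0]}]' 5 20;python3 -c "
from h import *
st()
d=get_image('wrist');cv2.imwrite('pics/w5.png',d['pixels'])
d=get_image('scene');crop(d,200,150,450,350,3.2,'s5.png')"
```

```text
time: 5.05
position: [0.6415, 0.1781, 0.3117]
tool_rot: [1.164, 1.24, -1.239]
ft_force: [1.4, 0.1, 0.4]
grip_width: 0.004
time: 5.47
position: [0.4986, 0.1186, 0.3218]
tool_rot: [1.156, 1.239, -1.238]
ft_force: [2.1, -0.3, 0.5]
grip_width: 0.299
t 5.47 p [0.4986 0.1186 0.3218] x [-0.047 -0.021 -0.999] z [ 0.021 -1.     0.02 ] F [ 2.1 -0.3  0.5] g 0.299 q [-0.86  0.03  0.58  1.6  -0.01  1.57 -1.82]
```

View pics/s5.png

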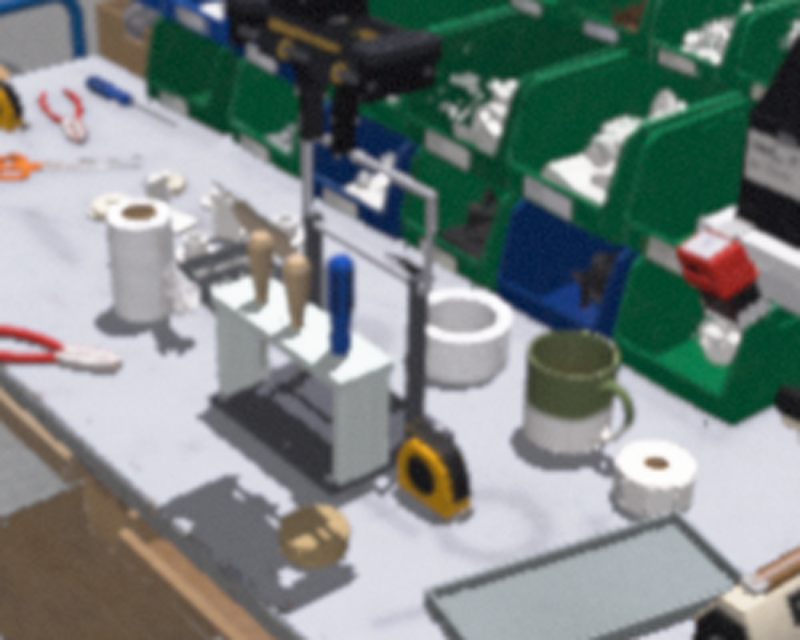

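View pics/w5.png

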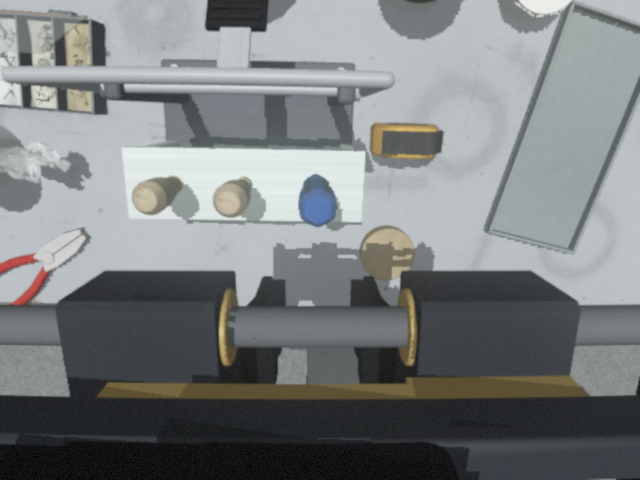

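Run:
```python
from h import *
d=get_image('wrist');t=get_image('top')
hsv=cv2.cvtColor(d['pixels'],cv2.COLOR_BGR2HSV);m=cv2.inRange(hsv,(105,120,40),(130,255,255));m[:160]=0;m[240:]=0
ys,xs=np.nonzero(m[:,280:350]);print('blue',xs.min()+280,xs.max()+280,ys.min(),ys.max())
P=[onz(d,p,.12) for p in[(124,148),(365,152),(362,223),(129,219)]];print(np.round(P,4),np.mean(P,0))
print('top',onz(d,(318,206),.215),'base',onz(d,(316,180),.12))
print('awl',onz(d,(231,202),.188),onz(d,(149,199),.188))
T=np.array([onz(d,p,.016) for p in[(570,2),(486,233),(574,251)]]);print(T)
```

```text
blue 309 335 202 229
[[0.5441 0.2782 0.12  ]
 [0.5444 0.0797 0.12  ]
 [0.4838 0.0792 0.12  ]
 [0.484  0.2798 0.12  ]] [0.51406989 0.17923431 0.12      ]
top [0.51827458 0.11993968 0.215     ] base [0.52032115 0.11973574 0.12      ]
awl [0.51429513 0.17928692 0.188     ] [0.51548129 0.23575917 0.188     ]
[[ 0.68993959 -0.13272524  0.016     ]
 [ 0.44860886 -0.07640289  0.016     ]
 [ 0.42877861 -0.18450121  0.016     ]]
```

```bash
python3 -m handwheel '[{"xyz":[0.8,0,-3],"angular":[1.2,-2.7,-1]},{"xyz":[0.5,0,-3],"angular":[0,0,0]},{"xyz":[0,0,-1],"angular":[0,0,0]},{"xyz":[0,0,0],"angular":[0,0,0]}]';python3 -c "
from h import *
st()
d=get_image('wrist');cv2.imwrite('pics/w6.png',d['pixels'])"
```

```text
time: 6.0
position: [0.5214, 0.1249, 0.2487]
tool_rot: [1.205, 1.203, -1.201]
ft_force: [-0.8, -0.2, 0.3]
grip_width: 0.569
t 6.0 p [0.5214 0.1249 0.2487] x [ 0.008 -0.005 -1.   ] z [ 0.006 -1.     0.005] F [-0.8 -0.2  0.3] g 0.569 q [-0.85  0.06  0.58  1.72 -0.02  1.37 -1.82]
```

View pics/w6.png

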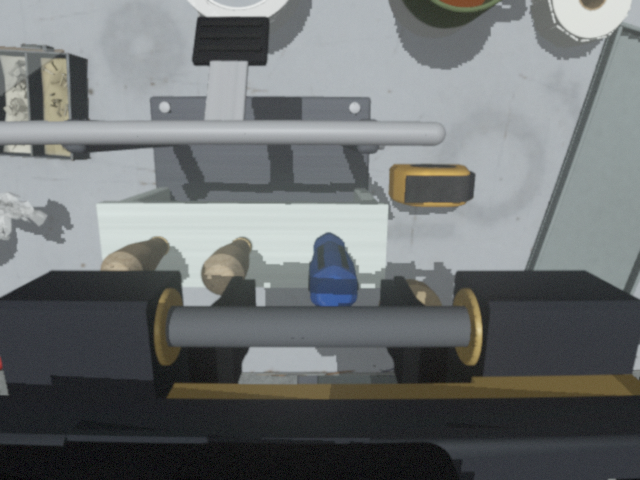

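```bash
python3 -m handwheel '[{"xyz":[-0.6,-0.6,0],"angular":[0,0,0]},{"xyz":[0,0,0],"angular":[0,0,0]}]' 4.5;python3 -c "
from h import *
st()
d=get_image('wrist');crop(d,150,180,450,400,2.6,'w7.png')"
```

```text
time: 6.22
position: [0.5164, 0.1192, 0.2505]
tool_rot: [1.204, 1.201, -1.202]
ft_force: [0.6, -0.1, -0.0]
grip_width: 0.535
t 6.22 p [0.5164 0.1192 0.2505] x [ 0.009 -0.007 -1.   ] z [ 0.006 -1.     0.007] F [ 0.6 -0.1 -0. ] g 0.535 q [-0.85  0.04  0.58  1.73 -0.01  1.37 -1.83]
```

View pics/w7.png

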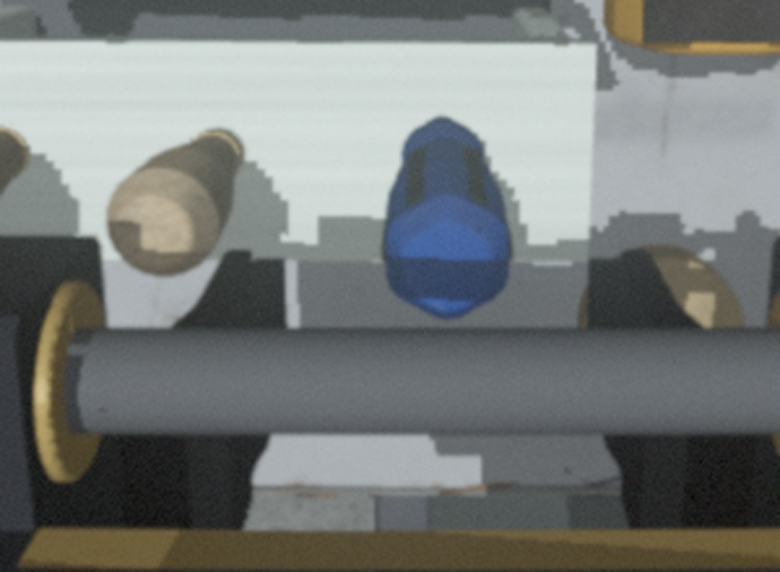

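Handle (crop 385–512, mid 448) is centred between the fingers (280–592, mid 436). Going down.

```bash
python3 -m handwheel '[{"xyz":[-0.1,0,-2],"angular":[0,0,0]},{"xyz":[0,0,-2],"angular":[0,0,0]},{"xyz":[0,0,-2],"angular":[0,0,0]},{"xyz":[0,0,-1.5],"angular":[0,0,0]}]';python3 -c "
from h import *
st()"
```

```text
time: 6.6
position: [0.522, 0.1225, 0.1833]
tool_rot: [1.218, 1.196, -1.182]
ft_force: [-0.3, -0.5, -0.6]
grip_width: 0.52
t 6.6 p [0.522  0.1225 0.1833] x [ 0.027  0.003 -1.   ] z [ 0.008 -1.    -0.003] F [-0.3 -0.5 -0.6] g 0.52 q [-0.84  0.08  0.59  1.83 -0.04  1.22 -1.8 ]
```

```bash
python3 -m handwheel '[{"xyz":[-0.8,-0.35,-0.6],"angular":[0,1.3,0]},{"xyz":[0,0,-0.7],"angular":[0,0,0]},{"xyz":[0,0,0],"angular":[0,0,0]}]';python3 -c "
from h import *
st()"
```

```text
time: 6.85
position: [0.5129, 0.1191, 0.1697]
tool_rot: [1.206, 1.215, -1.201]
ft_force: [-0.4, 0.9, 0.4]
grip_width: 0.517
t 6.85 p [0.5129 0.1191 0.1697] x [ 0.001  0.004 -1.   ] z [ 0.008 -1.    -0.004] F [-0.4  0.9  0.4] g 0.517 q [-0.83  0.09  0.59  1.85 -0.06  1.22 -1.79]
```

```bash
python3 -m handwheel '[{"xyz":[0,0,0],"angular":[0,0,0]},{"xyz":[0,0,0],"angular":[0,0,0]},{"xyz":[0,0,0],"angular":[0,0,0]},{"xyz":[0,0,0],"angular":[0,0,0]},{"xyz":[0,0,0],"angular":[0,0,0]}]' 1 30;python3 -c "
from h import *
st()
d=get_image('scene');crop(d,200,150,450,350,3.2,'s8.png')"
```

```text
time: 7.27
position: [0.5155, 0.1196, 0.1738]
tool_rot: [1.211, 1.213, -1.195]
ft_force: [-2.1, -3.7, 0.7]
grip_width: 0.225
t 7.27 p [0.5155 0.1196 0.1738] x [ 0.007  0.006 -1.   ] z [ 0.008 -1.    -0.006] F [-2.1 -3.7  0.7] g 0.225 q [-0.83  0.09  0.59  1.84 -0.06  1.22 -1.79]
```

View pics/s8.png

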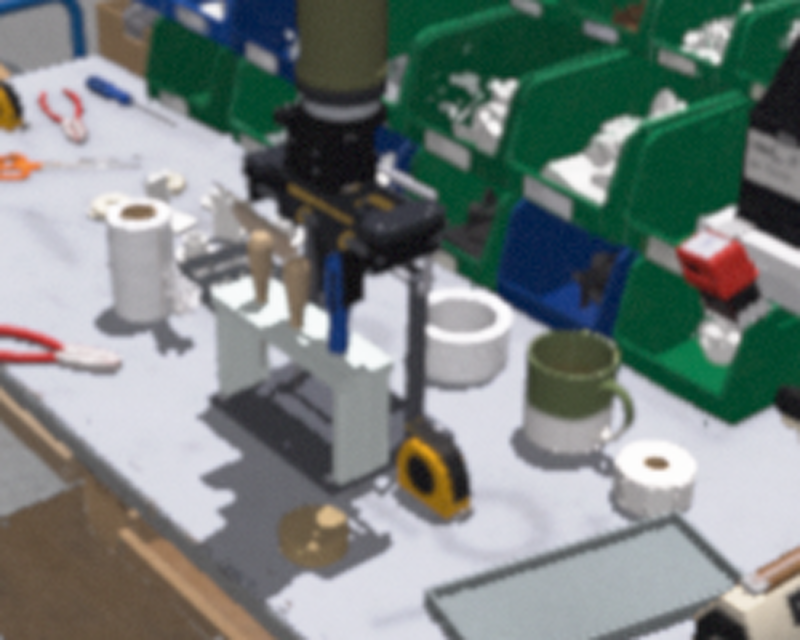

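```bash
python3 -m handwheel '[{"xyz":[0,0,1.5],"angular":[0,0,0]},{"xyz":[0,0,2],"angular":[0,0,0]},{"xyz":[0,0,2],"angular":[0,0,0]}]';python3 -c "
from h import *
st()"
```

```text
time: 7.57
position: [0.5121, 0.1185, 0.2259]
tool_rot: [1.204, 1.216, -1.204]
ft_force: [0.0, 0.4, -1.7]
grip_width: 0.228
t 7.57 p [0.5121 0.1185 0.2259] x [-0.002  0.002 -1.   ] z [ 0.008 -1.    -0.002] F [ 0.   0.4 -1.7] g 0.228 q [-0.84  0.05  0.59  1.77 -0.03  1.33 -1.81]
```

```bash
python3 -m handwheel '[{"xyz":[0.1,0,2.5],"angular":[0,0,0]},{"xyz":[0,0,2.5],"angular":[0,0,0]},{"xyz":[0,0,2.5],"angular":[0,0,0]},{"xyz":[0,0,1],"angular":[0,0,0]},{"xyz":[0,0,0],"angular":[0,0,0]}]';python3 -c "
from h import *
st()
d=get_image('scene');crop(d,200,100,450,300,3.2,'s9.png')"
```

```text
time: 7.98
position: [0.514, 0.1185, 0.3182]
tool_rot: [1.208, 1.214, -1.199]
ft_force: [0.2, -0.3, -1.9]
grip_width: 0.225
t 7.98 p [0.514  0.1185 0.3182] x [ 0.003  0.004 -1.   ] z [ 0.008 -1.    -0.004] F [ 0.2 -0.3 -1.9] g 0.225 q [-0.85  0.01  0.59  1.62 -0.01  1.51 -1.83]
```

View pics/s9.png

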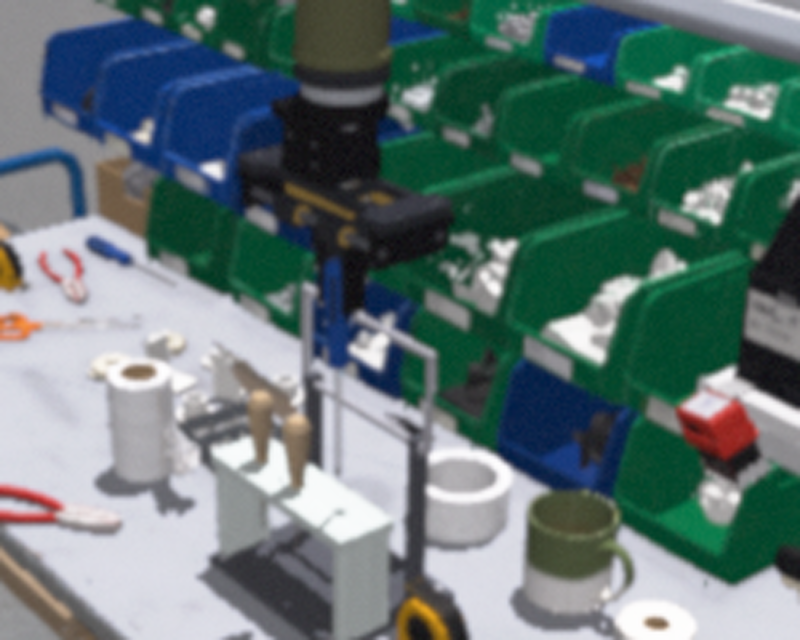

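```bash
python3 -m handwheel '[{"xyz":[-0.3,-2,1],"angular":[0,0,-2]},{"xyz":[-0.2,-3.5,0],"angular":[0,0,-2]},{"xyz":[-0.2,-3.5,0],"angular":[0,0,-2]},{"xyz":[-0.2,-3.5,0],"angular":[0,0,-2]},{"xyz":[-0.2,-3.5,0],"angular":[0,0,-2]}]';python3 -m handwheel '[{"xyz":[-0.2,-3.5,0],"angular":[0,0,-2]},{"xyz":[-0.2,-3.5,0],"angular":[0,0,-2]},{"xyz":[-0.2,-2.5,0],"angular":[-1,-4,0]},{"xyz":[0,0,0],"angular":[-1.5,-6.5,0]},{"xyz":[0,0,0],"angular":[-1.5,-6.5,0]}]';python3 -c "
from h import *
st()"
```

```text
time: 8.45
position: [0.4972, -0.0438, 0.3189]
tool_rot: [1.324, 1.134, -1.335]
ft_force: [0.8, -0.1, -0.8]
grip_width: 0.227
time: 8.87
position: [0.4833, -0.16, 0.3095]
tool_rot: [1.475, 0.873, -1.223]
ft_force: [-0.3, 1.1, -0.7]
grip_width: 0.225
t 8.87 p [ 0.4833 -0.16    0.3095] x [ 0.231 -0.061 -0.971] z [-0.257 -0.966 -0.   ] F [-0.3  1.1 -0.7] g 0.225 q [-0.49 -0.29  0.62  1.87  0.21  1.28 -1.74]
```

```bash
python3 -m handwheel '[{"xyz":[2,0,-2.5],"angular":[-0.6,-2.5,0]},{"xyz":[2,0,-2.5],"angular":[-0.6,-2.5,0]},{"xyz":[2,0,-2.5],"angular":[-0.6,-2.5,0]},{"xyz":[0,0,-1],"angular":[-1.5,-6.5,0]},{"xyz":[0,0,0],"angular":[-1.5,-6.5,0]}]';python3 -c "
from h import *
st()"
```

```text
time: 9.28
position: [0.5309, -0.1709, 0.2138]
tool_rot: [1.566, 0.625, -1.003]
ft_force: [-1.6, 0.5, -2.8]
grip_width: 0.227
t 9.28 p [ 0.5309 -0.1709  0.2138] x [ 0.499 -0.122 -0.858] z [-0.27  -0.963 -0.02 ] F [-1.6  0.5 -2.8] g 0.227 q [-0.22 -0.3   0.42  2.18  0.2   0.71 -1.75]
```

```bash
python3 -m handwheel '[{"xyz":[1,0.6,-1.5],"angular":[-0.5,-3,0]},{"xyz":[0.7,0.6,-1.5],"angular":[-0.5,-3,0]},{"xyz":[0.4,0,-1],"angular":[-0.5,-4,0]},{"xyz":[0,0,0],"angular":[-0.5,-4,0]}]';python3 -c "
from h import *
st()"
```

```text
time: 9.62
position: [0.5397, -0.1718, 0.1624]
tool_rot: [1.635, 0.419, -0.82]
ft_force: [-0.2, 1.2, -1.2]
grip_width: 0.225
t 9.62 p [ 0.5397 -0.1718  0.1624] x [ 0.687 -0.164 -0.708] z [-0.282 -0.958 -0.052] F [-0.2  1.2 -1.2] g 0.225 q [-0.01 -0.3   0.27  2.42  0.22  0.23 -1.8 ]
```

```bash
python3 -m handwheel '[{"xyz":[0.3,1.5,-1],"angular":[0,0,0]},{"xyz":[0.3,0,-1],"angular":[0,0,0]},{"xyz":[0,0,0],"angular":[0,0,0]}]';python3 -c "
from h import *
s=st()
d=get_image('scene');crop(d,270,200,520,400,3.2,'s10.png')
d=get_image('top');crop(d,330,170,500,330,3.7,'t10.png')"
```

```text
time: 9.87
position: [0.5386, -0.1646, 0.1371]
tool_rot: [1.637, 0.41, -0.833]
ft_force: [0.1, -0.3, -0.2]
grip_width: 0.231
t 9.87 p [ 0.5386 -0.1646  0.1371] x [ 0.682 -0.174 -0.71 ] z [-0.296 -0.954 -0.05 ] F [ 0.1 -0.3 -0.2] g 0.231 q [ 0.11 -0.24  0.12  2.45  0.2   0.16 -1.83]
```

View pics/s10.png

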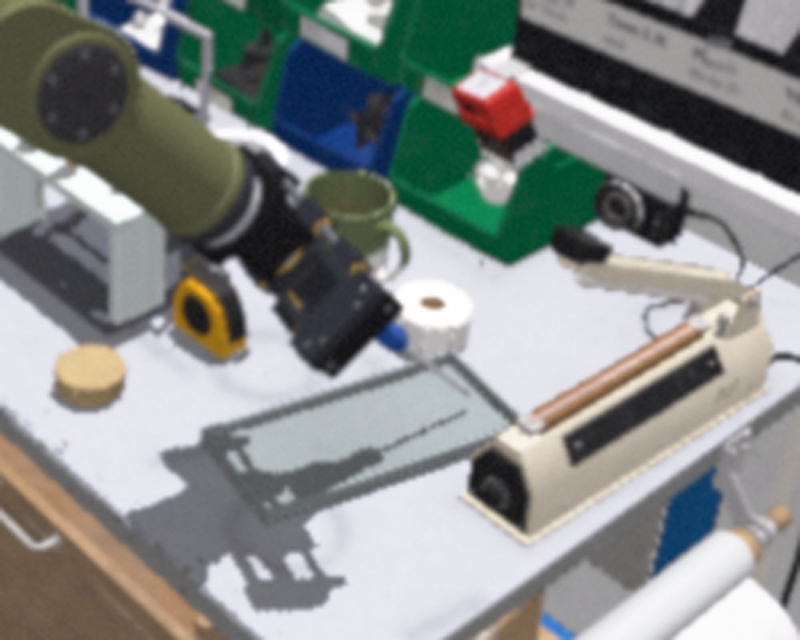

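View pics/t10.png

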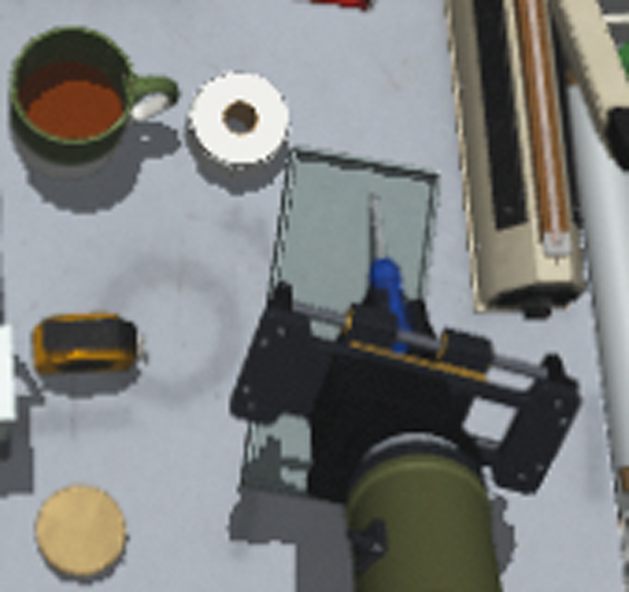

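Run:
```python
from h import *
d=get_image('top');s=get_image('scene')
c=lambda x,y:(330+x/3.7-.5,170+y/3.7-.5);sc=lambda x,y:(270+x/3.2-.5,200+y/3.2-.5)
print(tri([(d,c(374,197)),(s,sc(467,396))]))
print(tri([(d,c(386,262)),(s,sc(405,340))]))
print(onz(d,c(374,197),.024),[onz(d,c(*p),.016) for p in[(293,150),(440,175)]])
q=st(); r=R.from_rotvec(q['tool_rot']).as_matrix(); print(q['position']+r[:,0]*.165)
```

```text
(array([ 0.64528678, -0.19276014,  0.01714729]), [np.float64(1.1), np.float64(1.1)])
(array([ 0.57773622, -0.17512946,  0.09674   ]), [np.float64(1.1), np.float64(1.1)])
[ 0.64427475 -0.19164822  0.024     ] [array([ 0.68435779, -0.13835129,  0.016     ]), array([ 0.66097556, -0.24385658,  0.016     ])]
t 10.07 p [ 0.5387 -0.1637  0.1379] x [ 0.683 -0.173 -0.71 ] z [-0.295 -0.954 -0.051] F [-0.5 -0.5 -0.9] g 0.231 q [ 0.11 -0.25  0.13  2.45  0.21  0.16 -1.84]
[ 0.65140107 -0.192174    0.02082761]
```

```bash
python3 -m handwheel '[{"xyz":[1,0.5,0],"angular":[0,0,0]},{"xyz":[0.4,0,-0.5],"angular":[0,0,0]},{"xyz":[0,0,-0.5],"angular":[0,0,0]},{"xyz":[0,0,0],"angular":[0,0,0]}]';python3 -c "
from h import *
s=st()"
```

```text
time: 10.4
position: [0.5479, -0.1603, 0.1232]
tool_rot: [1.638, 0.412, -0.839]
ft_force: [-1.1, 0.1, -0.5]
grip_width: 0.228
t 10.4 p [ 0.5479 -0.1603  0.1232] x [ 0.679 -0.174 -0.714] z [-0.298 -0.953 -0.05 ] F [-1.1  0.1 -0.5] g 0.228 q [ 0.17 -0.19  0.06  2.44  0.24  0.12 -1.9 ]
```

```bash
python3 -m handwheel '[{"xyz":[0,0,-0.3],"angular":[0,0,0]},{"xyz":[-0.7,0.2,-0.8],"angular":[0.5,2,0]},{"xyz":[-0.7,0.2,-0.8],"angular":[0.5,2,0]},{"xyz":[-0.7,0.2,-0.8],"angular":[0.5,2,0]}]' 1 4;python3 -c "
from h import *
s=st()
d=get_image('scene');crop(d,270,200,520,400,3.2,'s11.png')
d=get_image('top');crop(d,330,170,500,330,3.7,'t11.png')"
```

```text
time: 10.73
position: [0.5231, -0.1546, 0.0923]
tool_rot: [1.621, 0.502, -0.931]
ft_force: [0.6, -0.5, 0.2]
grip_width: 0.23
t 10.73 p [ 0.5231 -0.1546  0.0923] x [ 0.595 -0.154 -0.789] z [-0.304 -0.952 -0.043] F [ 0.6 -0.5  0.2] g 0.23 q [ 0.09 -0.17  0.13  2.43  0.18  0.22 -1.83]
```

View pics/s11.png

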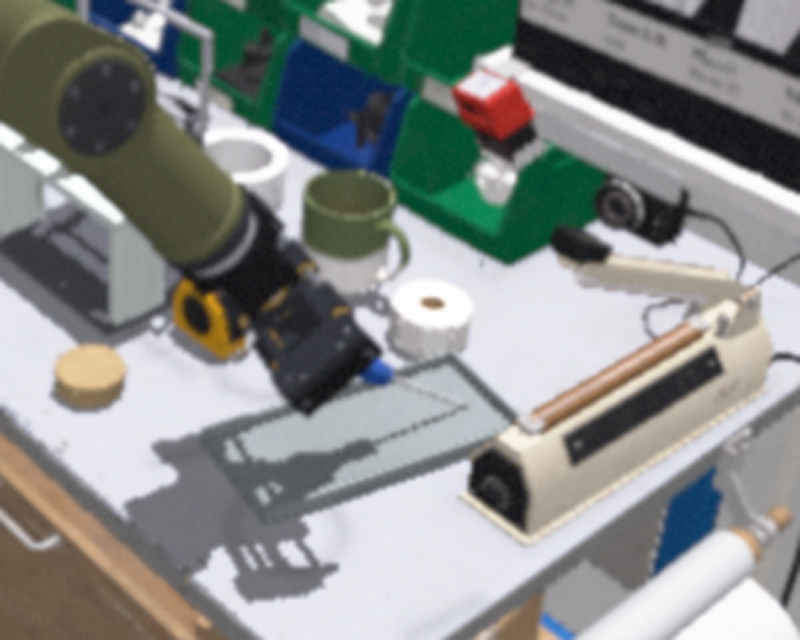

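View pics/t11.png

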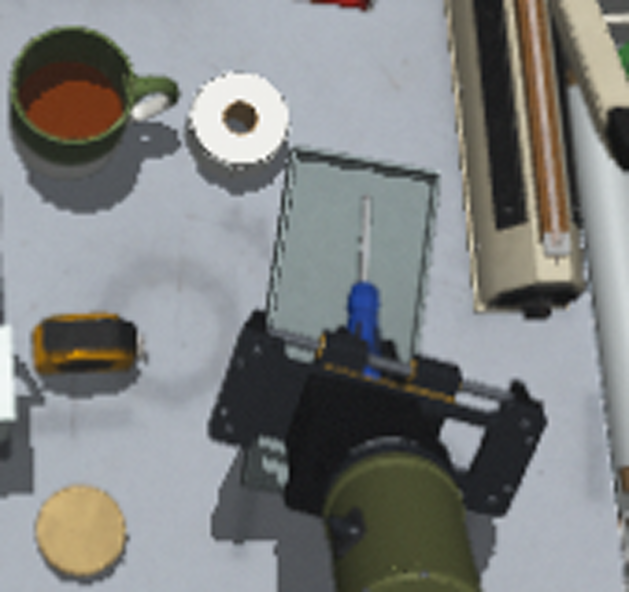

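```bash
python3 -m handwheel '[{"xyz":[-0.8,0.1,-1.1],"angular":[0,1,0]},{"xyz":[-0.7,0.1,-1.1],"angular":[0,1,0]},{"xyz":[-0.5,0.1,-1.1],"angular":[0,1,0]}]';python3 -c "
from h import *
s=st()
d=get_image('scene');crop(d,270,200,520,400,3.2,'s12.png')
d=get_image('top');crop(d,330,170,500,330,3.7,'t12.png')
print(onz(d,(330+367/3.7-.5,170+197/3.7-.5),.006))"
```

```text
time: 11.08
position: [0.507, -0.1494, 0.0631]
tool_rot: [1.6, 0.535, -0.963]
ft_force: [-0.3, -0.3, 0.1]
grip_width: 0.233
t 11.08 p [ 0.507  -0.1494  0.0631] x [ 0.562 -0.152 -0.813] z [-0.3   -0.954 -0.029] F [-0.3 -0.3  0.1] g 0.233 q [ 0.41 -0.13 -0.19  2.45  0.01  0.2  -1.68]
[ 0.64958063 -0.19126736  0.006     ]
```

View pics/s12.png

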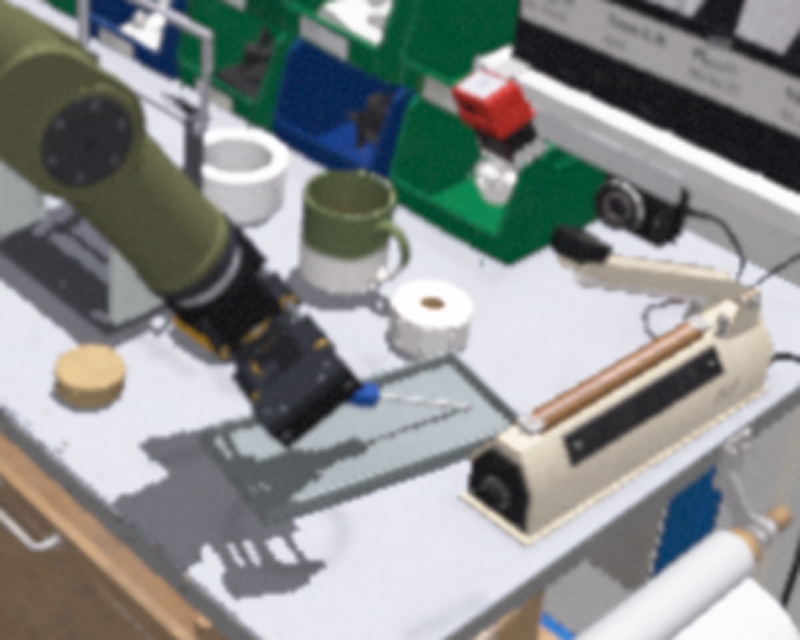

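View pics/t12.png

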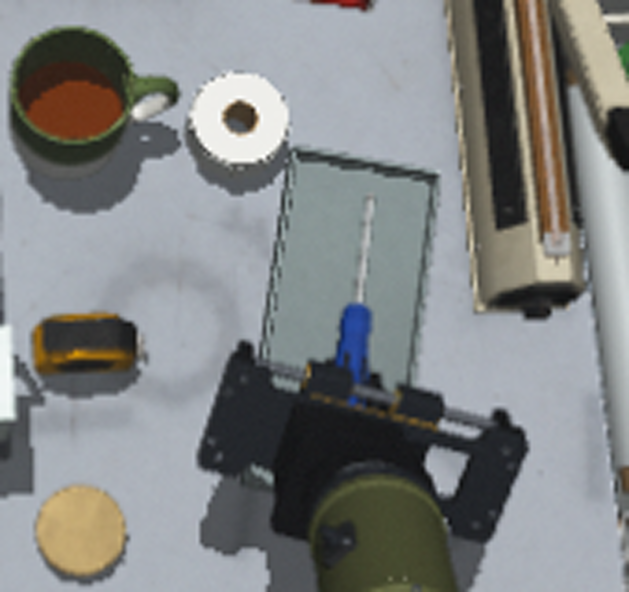

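```bash
python3 -m handwheel '[{"xyz":[-0.7,0.1,-1.1],"angular":[0.5,2,0]},{"xyz":[-0.5,0.1,-1.1],"angular":[0.5,2,0]},{"xyz":[-0.4,0,-1],"angular":[0,1,0]}]';python3 -c "
from h import *
s=st()"
```

```text
time: 11.43
position: [0.4878, -0.1529, 0.0293]
tool_rot: [1.58, 0.601, -1.048]
ft_force: [0.8, -0.3, 0.2]
grip_width: 0.231
t 11.43 p [ 0.4878 -0.1529  0.0293] x [ 0.481 -0.144 -0.865] z [-0.313 -0.95  -0.016] F [ 0.8 -0.3  0.2] g 0.231 q [ 0.43 -0.06 -0.2   2.43  0.07  0.24 -1.73]
```

```bash
python3 -m handwheel '[{"xyz":[-0.3,0.2,-0.6],"angular":[0,0,0]},{"xyz":[-0.1,0.1,-0.5],"angular":[0,0,0]}]';python3 -c "
from h import *
s=st()
d=get_image('scene');crop(d,270,200,520,400,3.2,'s13.png')
d=get_image('top');crop(d,330,170,500,330,3.7,'t13.png')"
```

```text
time: 11.6
position: [0.4823, -0.1491, 0.0156]
tool_rot: [1.579, 0.606, -1.052]
ft_force: [-3.9, 0.7, -2.3]
grip_width: 0.227
t 11.6 p [ 0.4823 -0.1491  0.0156] x [ 0.477 -0.142 -0.867] z [-0.312 -0.95  -0.015] F [-3.9  0.7 -2.3] g 0.227 q [ 0.51 -0.04 -0.29  2.45  0.1   0.21 -1.76]
```

View pics/s13.png

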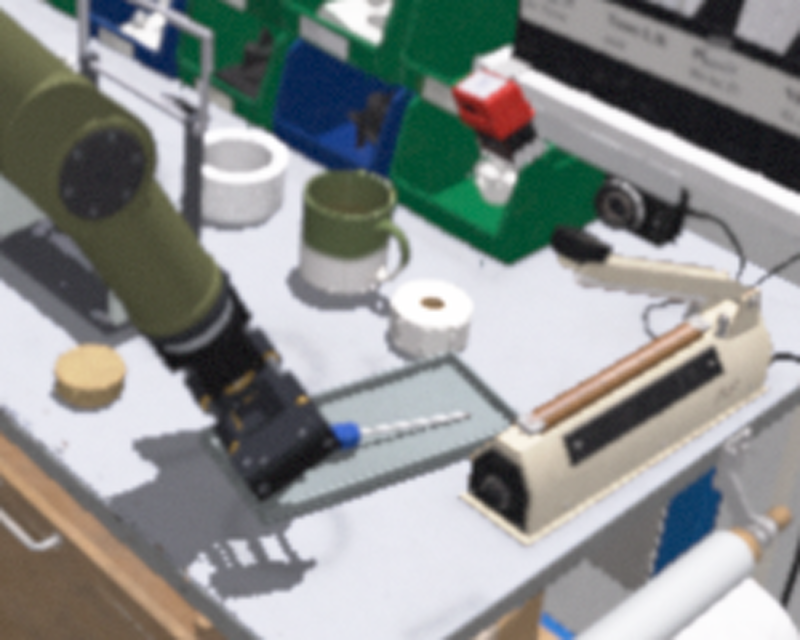

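View pics/t13.png

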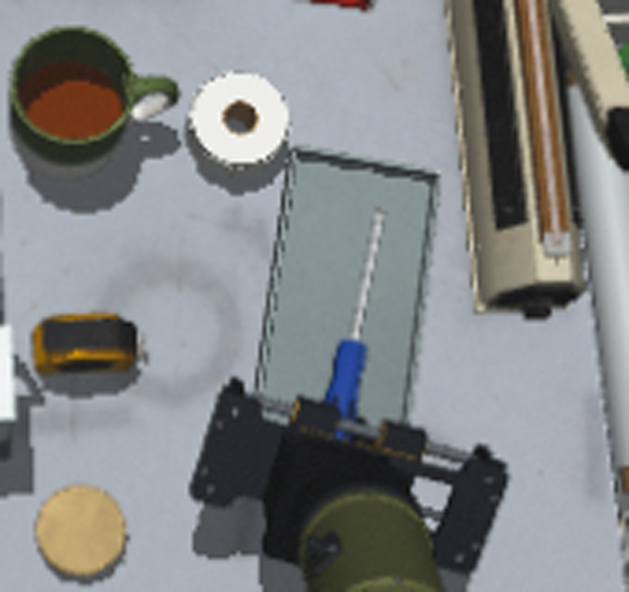

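```bash
python3 -m handwheel '[{"xyz":[0.8,-0.1,0.2],"angular":[0,0,0]},{"xyz":[0.8,-0.1,0],"angular":[0,0,0]},{"xyz":[0.3,0,0],"angular":[0,0,0]}]' 1 15;python3 -c "
from h import *
s=st()
d=get_image('top');crop(d,330,170,500,330,3.7,'t14.png')"
```

```text
time: 11.95
position: [0.5007, -0.1503, 0.0164]
tool_rot: [1.577, 0.609, -1.054]
ft_force: [0.4, -0.2, -0.6]
grip_width: 0.225
t 11.95 p [ 0.5007 -0.1503  0.0164] x [ 0.474 -0.142 -0.869] z [-0.311 -0.95  -0.015] F [ 0.4 -0.2 -0.6] g 0.225 q [ 0.52 -0.   -0.3   2.41  0.17  0.22 -1.83]
```

View pics/t14.png

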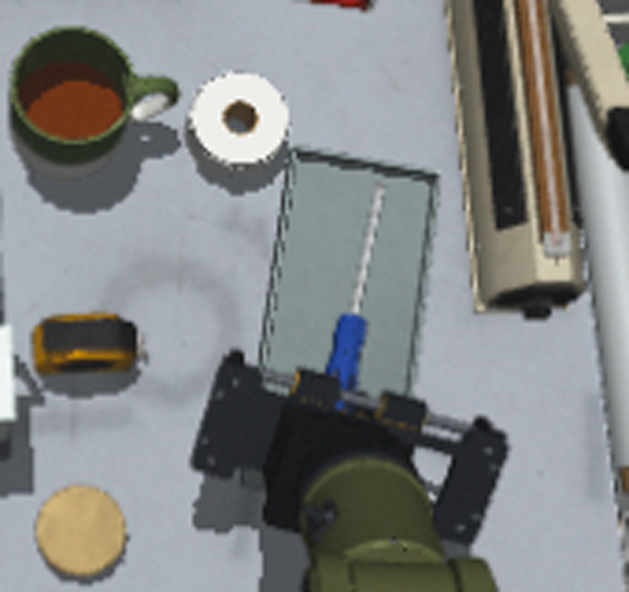

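```bash
python3 -m handwheel '[{"xyz":[0,0,0],"angular":[0,0,0]},{"xyz":[0,0,0],"angular":[0,0,0]},{"xyz":[0,0,0],"angular":[0,0,0]},{"xyz":[0,0,0],"angular":[0,0,0]},{"xyz":[0,0,0],"angular":[0,0,0]}]' 4 10;python3 -c "
from h import *
s=st()
d=get_image('top');crop(d,330,170,500,330,3.7,'t15.png')
d=get_image('scene');crop(d,270,200,520,400,3.2,'s15.png')"
```

```text
time: 12.42
position: [0.5016, -0.1497, 0.0172]
tool_rot: [1.576, 0.609, -1.051]
ft_force: [0.5, 0.4, -0.3]
grip_width: 0.444
t 12.42 p [ 0.5016 -0.1497  0.0172] x [ 0.475 -0.141 -0.868] z [-0.309 -0.951 -0.015] F [ 0.5  0.4 -0.3] g 0.444 q [ 0.52 -0.   -0.3   2.41  0.17  0.22 -1.83]
```

View pics/t15.png

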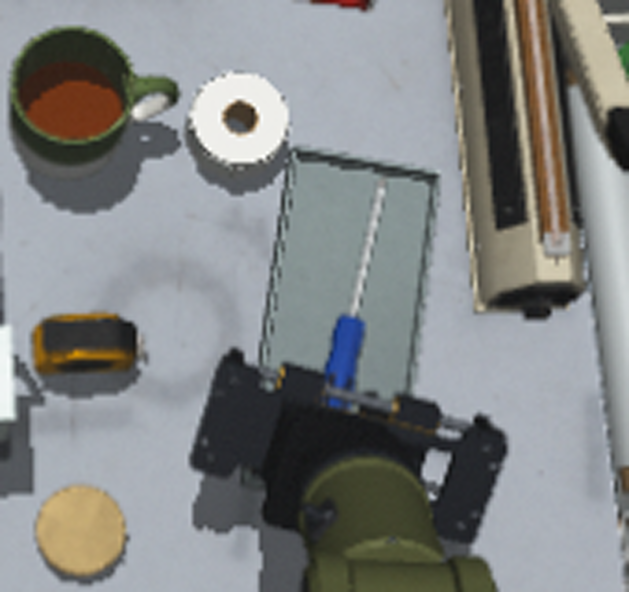

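View pics/s15.png

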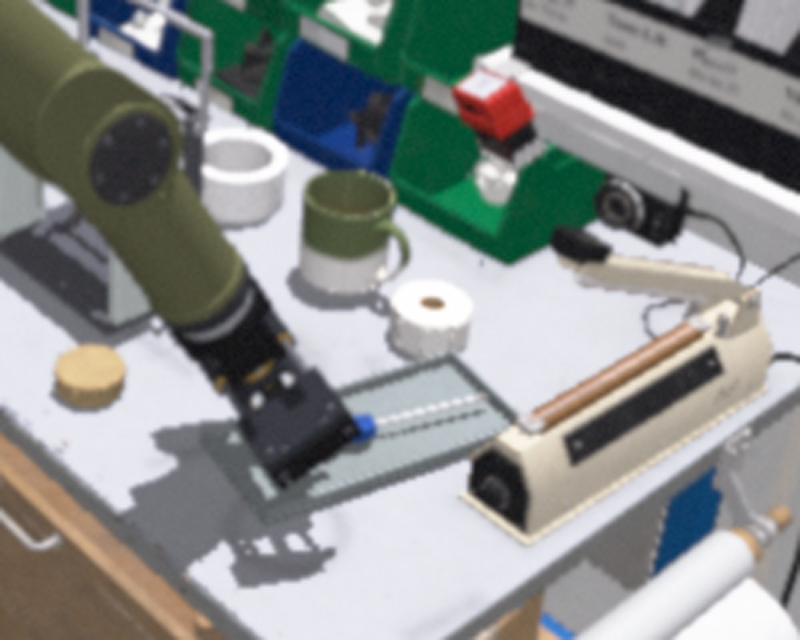

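Released and lying down. Retreat up along the fingers.

```bash
python3 -m handwheel '[{"xyz":[0,0,1.5],"angular":[0,0,0]},{"xyz":[0,0,2.5],"angular":[0,1,0]},{"xyz":[0,0,3],"angular":[0,3,0]},{"xyz":[0,0,4],"angular":[1,5,0]},{"xyz":[0,0,4],"angular":[1,5,0]}]';python3 -m handwheel '[{"xyz":[0,0,4],"angular":[1,5,0]},{"xyz":[-1,-2,3],"angular":[1,5,0]},{"xyz":[-1,-4,0],"angular":[0,0,0]},{"xyz":[0,-4,0],"angular":[0,0,0]},{"xyz":[0,-4,0],"angular":[0,0,0]}]';python3 -c "
from h import *
s=st()
d=get_image('top');crop(d,230,170,460,340,3.4,'t16.png')
d=get_image('scene');crop(d,200,150,450,350,3.2,'s16.png')"
```

```text
time: 12.93
position: [0.4873, -0.1468, 0.1482]
tool_rot: [1.487, 0.806, -1.258]
ft_force: [2.5, -0.3, -0.1]
grip_width: 0.462
time: 13.35
position: [0.4761, -0.2825, 0.2342]
tool_rot: [1.41, 0.945, -1.368]
ft_force: [1.0, 0.2, 0.7]
grip_width: 0.464
t 13.35 p [ 0.4761 -0.2825  0.2342] x [ 0.085 -0.074 -0.994] z [-0.283 -0.958  0.047] F [1.  0.2 0.7] g 0.464 q [ 0.62  0.03 -0.16  1.77  0.03  1.23 -1.4 ]
```

View pics/t16.png

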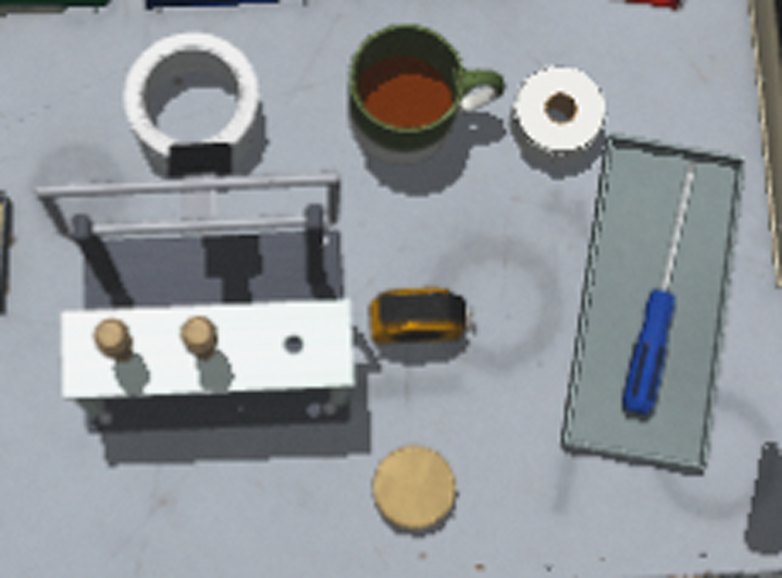

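View pics/s16.png

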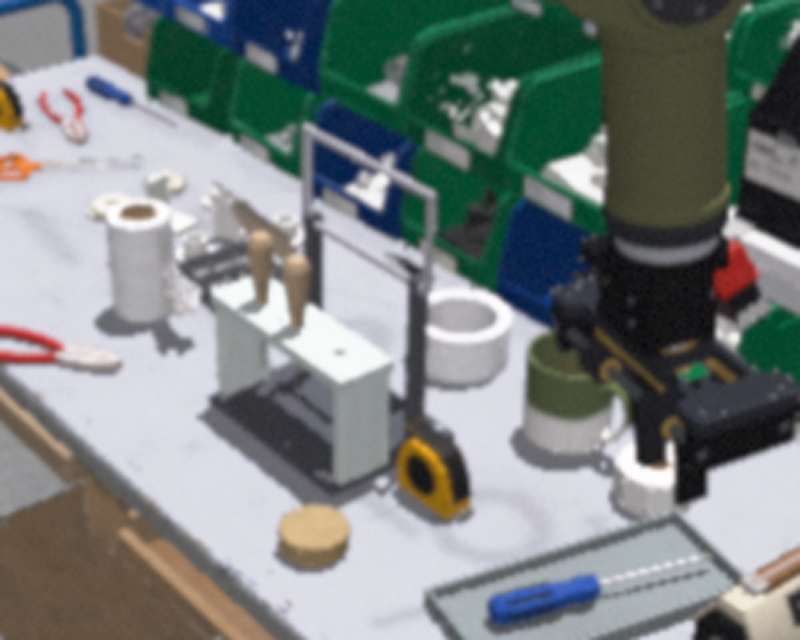

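```bash
python3 -m handwheel '[{"xyz":[0,0,0],"angular":[0,0,0]},{"xyz":[0,0,0],"angular":[0,0,0]}]'
python3 - <<'E'
from h import *
d=get_image('top');c=lambda x,y:(230+x/3.4-.5,170+y/3.4-.5)
u=np.array([np.cos(-.231),np.sin(-.231)]);v=np.array([-u[1],u[0]])
C=np.mean([onz(d,c(*p),.016) for p in[(609,136),(743,158),(703,473),(563,447)]],0)[:2]
for n,p in(('tip',(690,167)),('end',(636,410))):
    q=onz(d,c(*p),.017)[:2]-C;print(n,q@u,q@v)
print(close_job())
E
```

```text
time: 13.62
position: [0.4717, -0.2906, 0.2316]
tool_rot: [1.418, 0.937, -1.384]
ft_force: [0.1, 0.1, 0.7]
grip_width: 0.461
tip 0.11032317374672808 -0.012652060192303683
end -0.08728071483418741 0.00327317174129651
the job is handed in; nothing more can be done
None
```

The screwdriver is lying flat in the tray, the keeper is up, and the job is handed in at about 13.7 s of the 54 s allowed.

- **Keeper:** I pressed the tab down with closed fingers until the force jumped from about 5 N to 31 N at the stop. The bar in the scene image then matched its predicted fully open position to within about 3 pixels of the enlarged picture. It was still up in the last pictures.
- **Screwdriver:** I gripped the handle and lifted it about 14 cm straight out of its hole. The arm could only tilt it to about 45° before reaching joint limits. So I set the tip on the tray floor and lowered the handle while it pivoted in a light 4 N grip. The tip slid back a little as it came down, so I pushed the screwdriver forward about 2 cm before letting go.
- **Last checks:** In the tray's axes, the tip measured about (0.110, −0.013) m and the handle end about (−0.087, 0.003) m, against limits of 0.123 and 0.053 m. The distance between those two points comes to 198 mm, not the true 206 mm, so expect a few millimetres of error. I judged the flatness by eye and did not measure the height of either end.
- **Bystanders and awls:** By eye, both awls still stand in their holes, and the mug, tape measure, putty tin and rolls look unmoved.
- **Robot:** It was clear of everything, with about 1 N or less on the tool.

No check failed. Short moves often landed several millimetres off, once by about 19 mm near the tab; I corrected these as I went.

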